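# Give the windowsill cactus an eighth turn on its indexing plant turner

## Robot

A 6-joint arm with a two-finger parallel gripper is mounted at the origin on the work surface. World frame = base frame: x ahead of the robot, y to its left, z up, the work surface at z = 0. Lengths are in mm, angles in rad, forces in N, time in s.
With the tool pointing down it reaches from about 400 to 925 mm from the base axis. Payload 12.5 kg.
Tool frame: the origin (TCP) lies between the finger pads; the fingertips stand 14 mm ahead of it and the grasp point (between the pads) lies 5 mm behind it; x points along the fingers, y is the direction in which the jaws open and shut, and the axes are right-handed (so a half turn about x gives the same grasp; the last joint's range is limited). The gripper opens to 95 mm and grips with 3 to 60 N. Pads are 20 mm wide; open, the fingers measure 119 mm over their backs; the gripper's body (75 mm by 180 mm) begins 59 mm behind the grasp point.
Start: joints at [-1.455, 0.491, 1.559, -0, 1.092, -0.106], TCP at [137.513, -609.701, 228.661] pointing down, gripper open.
Joint ranges: [-3.1, 3.1], [-0.84, 2.19], [0.05, 2.79], [-1.13, 4.28], [0.06, 2.93], [-2.69, 2.69]. Speed limits (rad/s): [2.22, 2.22, 2.79, 3.14, 3.14, 3.14].

## Interface

Orientations are given as [roll, pitch, yaw] about the fixed x, y, z axes, in that order (R = Rz(yaw) Ry(pitch) Rx(roll)).
In Python, from cell import env, cams gives the robot as it stands.
- The arm moves only by the tool carry_out, never from a script. Its arguments are lists of equal length, an entry for each row: "grip": the closure, from -1 (fully open) to 1 (shut); "linear": the shift along the tool's x, y, z scaled (see below), a list of three; "turn": the turn about the tool's x scaled (see below). In form: {"grip": [grip, ...], "linear": [[tx, ty, tz], ...], "turn": [turn, ...]}. A call has 1 to 5 rows; each row shifts and turns the commanded pose from where the row before left it, along the tool's axes as they then stand; what a row does not reach is not made up. The controller multiplies each number of a shift by 0.5 m and each number of a turn by 180 degrees. A row lasts 1/10 s, in which the tool goes at most 50 mm and 8.59 degrees, less where a joint would pass 70% of its speed; a pose out of reach is approached as far as the arm can. A call with a number of a shift or a turn outside -1 to 1 is refused whole. A call with a gripper value outside its range is refused whole. The fingers move at their own pace and stop on an object; the grip force is fixed at half the most. Time passes only in rows, so rows that do not move let the fingers close. It gives the time, the measured TCP pose, the force and the opening at its end, in the units of the state.
- env.state(): the state, without advancing time (a new reading comes with each control period).
- cams.read_camera(name): name is "scene" or "top"; returns the picture (400x640x3 uint8, blue, green, red); there is no depth.
- cams.camera_info(name): a dict with "fx", "fy", "cx", "cy" (pixels), "dist" ([k1, k2, p1, p2, k3] as OpenCV has them; the pictures are not rectified), "view" (4x4, takes a point from world to camera coordinates). Camera axes: x right, y down, z forward; pixel columns grow to the right and rows downward; lengths in mm; the calibration is good to about 2 mm. A picture is of the moment at which its call begins. camera_info takes no time and is no camera call.
- env.job_done(): hands the job in, once; it reports no verdict.
The state is a dict: "t": time; "joints": joint angles; "qvel": joint speeds; "tau": joint torques, N m; "eef_pos": TCP position; "tcp_rot": TCP orientation; "ft_force": force on the tool from outside, world axes, zero at the start; "moment": the same for the moment, N m; "opening": opening from 0.0 (shut) to 1.0 (fully open).
Only numpy, scipy, OpenCV 4.12 (cv2) and the standard library are available. Lean on these libraries where they do the work, as an engineer would, in place of code of your own. Each camera call takes 0.05 s, during which the arm holds its last target. There are 200 camera calls.

## Task

Give the cactus on the windowsill its eighth of a turn: with a fingertip, press in the spring plunger of the plant turner, keep it in while you push the turner round anticlockwise (seen from above) to the very next notch, and let the plunger spring fully back up so that the turner is locked there. Leave the potted cactus standing upright where it is on the platter without touching it, do not lift or move the other things on the sill, and finish with the hand clear.

Things in the scene. Friction and masses are not known exactly. Their poses are not given: they have to be found in the camera images.
- stand: Fixed base of the plant turner: round wooden foot with a flat grey-painted steel ring, 224 mm across, top 28 mm above the sill. The ring has 8 radial notches, 11 mm wide, open at its outer edge, 45 degrees apart. Origin on the turning axis at sill height; the stand's -x axis points at the notch in which the plunger sits at the start.
- platter (a joint): Angle (rad) of the pale wooden platter about the vertical axis through the stand's origin; 0 at the start, growing anticlockwise seen from above. Notches at every pi/4 (0.785), with about 0.01 rad of play. Disc 160 mm across, top 40 mm above the sill. Turns with light friction (about 0.06 N m) and stays where it is left; locked while the plunger's tooth is in a notch.
- plunger (a joint): How far the plunger is pressed down (m): 0 up, stop at 0.012; spring about 3 N at first, 7 N at the stop. Its tooth is clear of the notch, so that the platter turns, only beyond about 0.007: hold it near the stop while turning. Let go between notches it stays at about 0.006, the tooth sliding under the ring, and springs up by itself at a notch (catches within about 0.03 rad).
- plunger_top (a point): Centre of the flat top of the plunger cap, a round steel disc 42 mm across and 8 mm thick on the tongue, 118 mm from the turning axis. The top is 62 mm above the sill when up, 50 mm when fully pressed. The point moves with the plunger and the platter.
- tongue (a point): Point on the tongue of the platter right below the plunger cap, 40 mm above the sill, 118 mm from the axis. The tongue is 74 mm wide and reaches 139 mm from the axis. On it, either side of the cap, stands an upright wooden cheek (34 mm radially, 8 mm thick, top 78 mm above the sill) with a 56 mm gap between, so that shut fingertips fit between them and can push the platter round by a cheek.
- pot_center (a point): Half-way up the small terracotta pot (68 mm across at the rim, 62 mm high; 31 mm above its underside) that stands loose on the platter near its middle. The round green cactus in it reaches 105 mm above the pot's underside, so 145 mm above the sill. About 0.3 kg. Site z axis is the pot's upright axis.
- mug: Blue enamel mug with three pens, 80 mm across, 85 mm high (pens to about 145 mm), loose. Bystander. Origin at the centre of its underside.
- case: Black hard glasses case, 62 x 160 x 30 mm, long side along its y, loose. Bystander. Origin at the centre of its underside.
- phone_stand: Orange phone stand, base 80 x 70 mm, back about 87 mm high, loose. Bystander. Origin at the centre of its underside.
- clip: Grey plastic spring clip lying flat, 50 x 22 x 20 mm, loose. Bystander. Origin at the centre of its underside.
Not all that is in view belongs to the job. There is more than one size of the part that bears pot_center; the job needs the middle-sized.

How it is judged:
By the outcome, as a careful person would: the job done as asked, in the order asked, and still so for the second after the job is handed in, with the robot touching nothing.
It also fails if it takes over 45 s, if anything falls off the work surface, if the arm or the gripper's body presses on something with over 40 N, if the wrist force passes 120 N, or if a joint passes its speed limit or range.

## Working session

There is one attempt and no reset: what is moved stays moved. The work goes in short steps, Python scripts to look and compute and a tool call to move; the robot and the scene stay as the last step left them, time stands still between calls to the robot, and variables do not carry over. Pictures are saved under pics/ and viewed, about 8 in all and at most 12, crops included, and the job is handed in when it is done.

Besides the shell and the picture viewer there is one more tool, called after "Emit:" as a command line: name --pt "numbers of a row" for each row, then --argument value for the rest. carry_out: Moves the arm, as the interface text tells. Shifts and turns lie within -1 to 1; 1 stands for 0.5 m of shift or 180 degrees of turn. Its arguments: {"type":"object","properties":{"grip":{"type":"array"},"linear":{"type":"array"},"turn":{"type":"array"}},"required":["grip","linear","turn"]}

```bash
mkdir -p pics; ls; python3 - <<'E'
from cell import env,cams
import cv2
for n in("scene","top"):
    cv2.imwrite(f"pics/{n}0.png",cams.read_camera(n)); i=cams.camera_info(n); print(n,i)
print(env.state())
E
```

```text
pics
scene {'fx': 455.10962803716484, 'fy': 455.10962803716484, 'cx': 321.5863850900002, 'cy': 199.27749643837467, 'dist': array([-0.06469756,  0.        ,  0.        ,  0.        ,  0.        ]), 'view': array([[-1.48280799e-01,  9.88932472e-01,  5.03689017e-03,
         1.02014329e+02],
       [ 6.94975361e-01,  1.07825604e-01, -7.10902867e-01,
        -3.33157906e+02],
       [-7.03578035e-01, -1.01912730e-01, -7.03272169e-01,
         1.62088407e+03],
       [ 0.00000000e+00,  0.00000000e+00,  0.00000000e+00,
         1.00000000e+00]])}
top {'fx': 413.6124337701838, 'fy': 413.6124337701838, 'cx': 317.92151340187263, 'cy': 197.37187730779877, 'dist': array([0.01209377, 0.        , 0.        , 0.        , 0.        ]), 'view': array([[ 1.43468926e-02, -9.99897072e-01,  1.10391087e-04,
        -9.75836581e+00],
       [-9.84529481e-01, -1.41456741e-02, -1.74647073e-01,
         5.70608902e+02],
       [ 1.74630659e-01,  2.39695951e-03, -9.84631092e-01,
         9.87602364e+02],
       [ 0.00000000e+00,  0.00000000e+00,  0.00000000e+00,
         1.00000000e+00]])}
{'t': 0.1, 'joints': array([-1.45462179e+00,  4.91469226e-01,  1.55936884e+00, -4.88201735e-05,
        1.09170441e+00, -1.05622933e-01]), 'qvel': array([ 0.00026088, -0.00159682, -0.00250105,  0.00103821, -0.00017184,
       -0.00102971]), 'tau': array([ 2.64917318e-03, -6.13623905e+01, -2.58605021e+01,  6.94570248e-02,
        4.70366213e-02, -5.78727372e-05]), 'eef_pos': array([ 137.46416578, -609.49593388,  228.14562652]), 'tcp_rot': array([-1.63086074,  1.56984552,  1.7325519 ]), 'ft_force': array([-0.3334855 , -0.71176212, -0.9117415 ]), 'moment': array([-0.00907495,  0.03020978,  0.00949188]), 'opening': 0.9992865636610463}
```

View pics/top0.png

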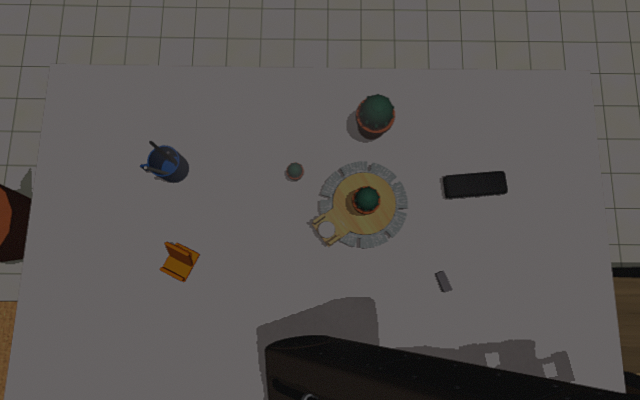

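View pics/scene0.png

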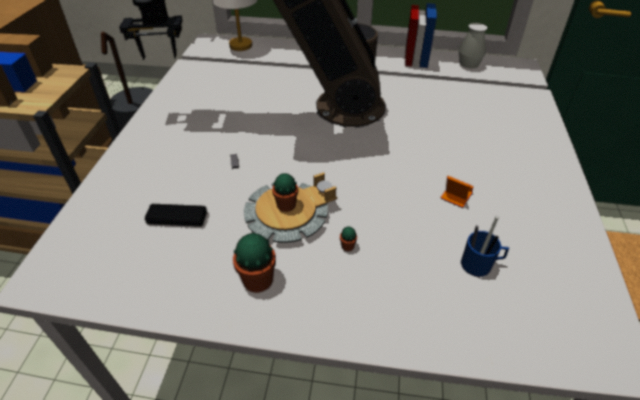

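The top picture shows the stand ring centred near (362,205) and the plunger cap near (327,231), lower left. The middle-sized cactus stands on the platter at (366,200). Next I enlarge both views.

```bash
cat > h.py <<'E'
import numpy as np,cv2
from cell import env,cams
def ray(n,uv,z):
    i=cams.camera_info(n);K=np.array([[i['fx'],0,i['cx']],[0,i['fy'],i['cy']],[0,0,1]])
    p=cv2.undistortPoints(np.array([[uv]],float),K,i['dist'])[0,0]
    V=i['view'];R=V[:3,:3];c=-R.T@V[:3,3];d=R.T@np.r_[p,1]
    return c+d*(z-c[2])/d[2]
def proj(n,P):
    i=cams.camera_info(n);K=np.array([[i['fx'],0,i['cx']],[0,i['fy'],i['cy']],[0,0,1]])
    V=i['view'];return cv2.projectPoints(np.array(P,float).reshape(-1,1,3),cv2.Rodrigues(V[:3,:3])[0],V[:3,3],K,i['dist'])[0][:,0]
def crop(im,x,y,w,h,s):return cv2.resize(im[y:y+h,x:x+w],None,fx=s,fy=s,interpolation=cv2.INTER_CUBIC)
E
python3 - <<'E'
from h import *
a=crop(cv2.imread('pics/top0.png'),305,150,110,100,5);b=crop(cv2.imread('pics/scene0.png'),240,160,110,100,5)
im=np.vstack([a[:300*0+500],]);
cv2.imwrite('pics/c1.png',np.clip(a*1.6,0,255).astype('uint8'))
cv2.imwrite('pics/c2.png',np.clip(b*1.3,0,255).astype('uint8'))
E
```

```text
(no output)
```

View pics/c1.png

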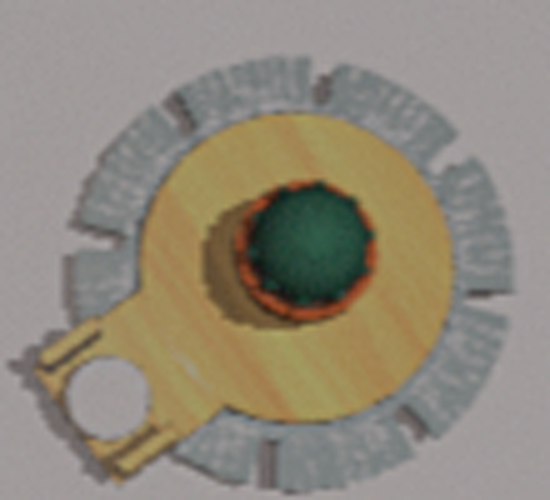

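View pics/c2.png

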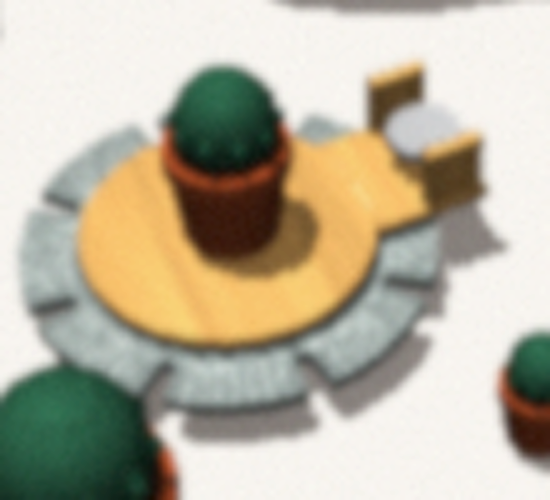

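```bash
python3 - <<'E'
from h import *
T=lambda x,y:((x+.5)/5-.5+305,(y+.5)/5-.5+150)
S=lambda x,y:((x+.5)/5-.5+240,(y+.5)/5-.5+160)
A=ray('top',T(297,268),40);C=ray('top',T(107,398),62);R=ray('top',T(288,273),28)
A2=ray('scene',S(229,240),40);C2=ray('scene',S(422,131),62)
for q in(A,R,C,A2,C2):print(q.round(1))
for a,c in((A,C),((A+R)/2,C),(A2,C2)):
    d=(c-a)[:2];print(np.hypot(*d),np.degrees(np.arctan2(d[1],d[0])))
P=ray('top',T(310,245),130);print('cactus',P)
st=env.state();from scipy.spatial.transform import Rotation as Ro
print(Ro.from_euler('xyz',st['tcp_rot']).as_matrix().round(3))
E
```

```text
[ 559.2 -118.2   40. ]
[ 558.5 -114.9   28. ]
[489.8 -22.5  62. ]
[ 569.8 -114.7   40. ]
[493.8 -22.8  62. ]
118.23587136788413 125.94829161674903
116.70803923825348 126.28608395107156
119.23414490741146 129.56489187551256
cactus [ 555.27323895 -114.31774138  130.        ]
[[-0.     0.22  -0.975]
 [ 0.001 -0.975 -0.22 ]
 [-1.    -0.001 -0.   ]]
```

Emit:
carry_out --grip '[1,1,1,1,1]' --pt "0 0 0" --pt "0 0 0" --pt "0 0 0" --pt "0 0 0" --pt "0 0 0" --turn '[-0.045,-0.045,-0.045,-0.045,-0.045]'

```text
t: 0.6
eef_pos: [137.5, -609.5, 228.3]
tcp_rot: [-2.397, 1.57, 1.679]
ft_force: [-0.0, -0.3, 0.6]
opening: 0.638
```

Emit:
carry_out --grip '[1,1,1,1,1]' --pt "0 0 0" --pt "0 0 0" --pt "0 0 0" --pt "0 0 0" --pt "0 0 0" --turn '[-0.045,-0.045,-0.045,-0.045,-0.045]'

```text
t: 1.1
eef_pos: [137.5, -609.6, 228.3]
tcp_rot: [-3.049, 1.57, 1.734]
ft_force: [-0.0, 0.3, 0.1]
opening: 0.218
```

Emit:
carry_out --grip '[1,1,1,1,1]' --pt "0 0 0" --pt "0 0 0" --pt "0 0 0" --pt "0 0 0" --pt "0 0 0" --turn '[-0.045,-0.045,-0.045,-0.045,0]'

```text
t: 1.6
eef_pos: [137.5, -609.6, 228.3]
tcp_rot: [2.646, 1.57, 1.708]
ft_force: [-0.9, -0.0, -0.0]
opening: 0.004
```

```bash
cat >> h.py <<'E'
from scipy.spatial.transform import Rotation as Ro
def to(goal):
    s=env.state();R=Ro.from_euler('xyz',s['tcp_rot']).as_matrix()
    d=R.T@(np.array(goal)-s['eef_pos'])
    print('t',s['t'],'pos',s['eef_pos'].round(1),'yaw_y',np.degrees(np.arctan2(R[1,1],R[0,1])).round(2),'down',R[:,0].round(3),'F',s['ft_force'].round(1),'op',s['opening'].round(3),'j',s['joints'].round(2))
    print('tool mm',d.round(1),'units',(d/500).round(4))
E
python3 -c "
from h import *
to((490.5,-22.5,228))"
```

```text
Traceback (most recent call last):
  File "h.py", line 16, in to
    print('t',s['t'],'pos',s['eef_pos'].round(1),'yaw_y',np.degrees(np.arctan2(R[1,1],R[0,1])).round(2),'down',R[:,0].round(3),'F',s['ft_force'].round(1),'op',s['opening'].round(3),'j',s['joints'].round(2))
                                                                                                                                                               ^^^^^^^^^^^^^^^^^^
AttributeError: 'float' object has no attribute 'round'
```

```bash
sed -i "s/s\['opening'\].round(3)/round(s['opening'],3)/" h.py
python3 -c "
from h import *
to((490.5,-22.5,228))"
```

```text
t 1.6 pos [ 137.5 -609.6  228.3] yaw_y 36.23 down [-0.     0.001 -1.   ] F [-0.9 -0.  -0. ] op 0.004 j [-1.45  0.49  1.56 -0.    1.09 -2.09]
tool mm [ 6.000e-01  6.317e+02 -2.649e+02] units [ 0.0013  1.2635 -0.5298]
```

Emit:
carry_out --grip '[1,1,1,1,1]' --pt "0 0.07 -0.0294" --pt "0 0.07 -0.0294" --pt "0 0.07 -0.0294" --pt "0 0.07 -0.0294" --pt "0 0.07 -0.0294" --turn '[0,0,0,0,0]'

```text
t: 2.1
eef_pos: [236.1, -445.8, 228.6]
tcp_rot: [2.633, 1.571, 1.687]
ft_force: [0.9, 0.3, 0.5]
opening: 0.006
```

Emit:
carry_out --grip '[1,1,1,1,1]' --pt "0 0.07 -0.0294" --pt "0 0.07 -0.0294" --pt "0 0.07 -0.0294" --pt "0 0.07 -0.0294" --pt "0 0.07 -0.0294" --turn '[0,0,0,0,0]'

```text
t: 2.6
eef_pos: [334.1, -283.3, 228.7]
tcp_rot: [-0.052, 1.571, -0.998]
ft_force: [1.0, -1.3, -0.4]
opening: 0.003
```

Emit:
carry_out --grip '[1,1,1,1,1]' --pt "0 0.07 -0.0294" --pt "0 0.07 -0.0294" --pt "0 0.07 -0.0294" --pt "0 0.07 -0.0294" --pt "0 0.07 -0.0294" --turn '[0,0,0,0,0]'

```text
t: 3.1
eef_pos: [432.3, -120.7, 228.7]
tcp_rot: [0.247, 1.571, -0.698]
ft_force: [0.2, -1.0, -0.0]
opening: 0.003
```

Emit:
carry_out --grip '[1,1,1,1,1]' --pt "0 0.07 -0.0294" --pt "0 0.07 -0.0294" --pt "0 0.07 -0.0294" --pt "0 0 0" --pt "0 0 0" --turn '[0,0,0,0,0]'

```text
t: 3.6
eef_pos: [490.4, -24.1, 228.3]
tcp_rot: [-2.066, 1.57, -3.008]
ft_force: [0.3, -0.5, -0.6]
opening: 0.002
```

```bash

python3 -c "
from h import *
to((490.5,-22.5,120))"
```

```text
t 3.6 pos [490.4 -24.1 228.3] yaw_y 36.03 down [-0.001 -0.    -1.   ] F [ 0.3 -0.5 -0.6] op 0.002 j [-0.18  0.3   1.88 -0.    0.96 -0.81]
tool mm [108.3   1.1  -1.2] units [ 0.2166  0.0021 -0.0025]
```

Emit:
carry_out --grip '[1,1,1,1,1]' --pt "0.08 0.002 -0.002" --pt "0.08 0 0" --pt "0.08 0 0" --pt "0.016 0 0" --pt "0 0 0" --turn '[0,0,0,0,0]'

```text
t: 4.1
eef_pos: [490.3, -24.0, 100.3]
tcp_rot: [-2.321, 1.568, 3.019]
ft_force: [0.7, 0.6, -0.0]
opening: 0.003
```

```bash

python3 -c "
from h import *
to((490.5,-22.5,76))
a=crop(cams.read_camera('scene'),270,130,90,85,6);a=np.clip(a*1.3,0,255).astype('uint8')
cv2.imwrite('pics/d1.png',a)"
```

```text
t 4.1 pos [490.3 -24.  100.3] yaw_y 35.97 down [-0.002  0.    -1.   ] F [ 0.7  0.6 -0. ] op 0.003 j [-0.18  0.49  2.01 -0.    0.64 -0.81]
tool mm [24.3  1.1 -1. ] units [ 0.0485  0.0023 -0.0021]
```

View pics/d1.png

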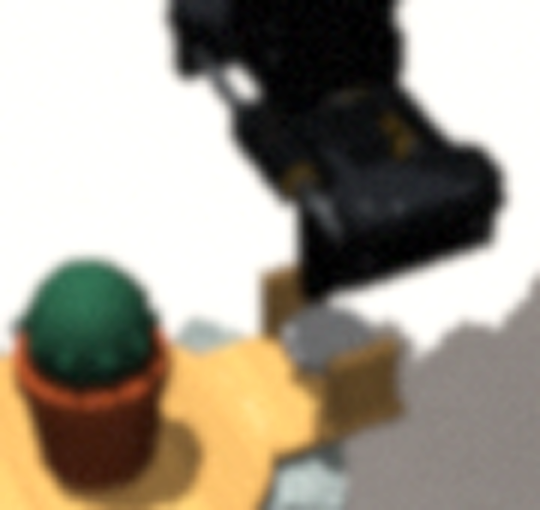

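The gripper is above the turner and the cap is at crop (330,335), but the fingertip is hard to make out against the black body. I compare it with where the tip should project.

```bash

python3 -c "
from h import *
f=lambda p:((p-[270,130]+.5)*6-.5).round(0)
print(f(proj('scene',[[490.3,-24,86.3],[490.3,-24,164],[490.5,-22.5,62],[490.3-.8*90,-24-.59*90,164],[490.3+.8*90,-24+.59*90,164]])))
print(proj('top',[[490.3,-24,86.3],[490.5,-22.5,62]]))
a=crop(cams.read_camera('top'),275,180,110,100,5);a=np.clip(a*2,0,255).astype('uint8')
cv2.imwrite('pics/d2.png',a)"
```

```text
[[325. 292.]
 [327. 156.]
 [328. 332.]
 [233.  44.]
 [431. 280.]]
[[326.83023719 227.99617374]
 [326.00645723 228.91641075]]
```

View pics/d2.png

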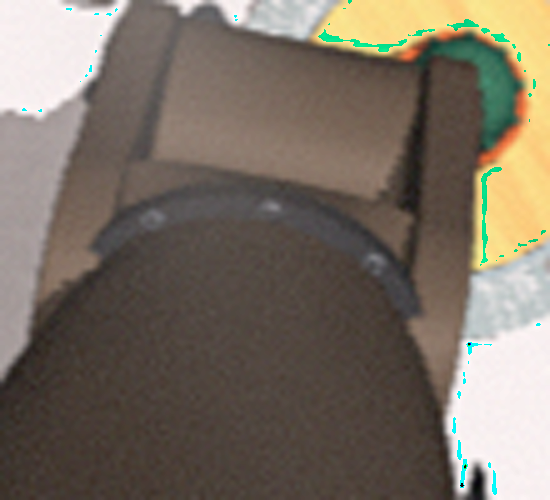

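Emit:
carry_out --grip '[1,1,1,1,1]' --pt "0.02 0.002 -0.002" --pt "0.02 0 0" --pt "0 -0.01 0" --pt "0 -0.01 0" --pt "0 0 0" --turn '[0,0,0,0,0]'

```text
t: 4.7
eef_pos: [482.4, -28.1, 80.8]
tcp_rot: [-2.047, 1.57, -2.988]
ft_force: [0.5, 0.5, -0.1]
opening: 0.005
```

Emit:
carry_out --grip '[1,1]' --pt "0 -0.004 0" --pt "0 0 0" --turn '[0,0]'

```text
t: 4.9
eef_pos: [481.3, -29.1, 80.8]
tcp_rot: [0.494, 1.57, -0.447]
ft_force: [-1.0, -0.2, 0.5]
opening: 0.008
```

Emit:
carry_out --grip '[1,1]' --pt "0 -0.004 0" --pt "0 0 0" --turn '[0,0]'

```text
t: 5.1
eef_pos: [479.6, -30.2, 80.7]
tcp_rot: [-0.453, 1.571, -1.393]
ft_force: [-0.3, -0.5, 0.5]
opening: 0.007
```

Emit:
carry_out --grip '[1,1]' --pt "0 -0.003 0" --pt "0 0 0" --turn '[0,0]'

```text
t: 5.3
eef_pos: [478.3, -31.1, 80.6]
tcp_rot: [-1.698, 1.571, -2.639]
ft_force: [-0.3, 0.2, -0.1]
opening: 0.005
```

Emit:
carry_out --grip '[1,1]' --pt "0 -0.003 0" --pt "0 0 0" --turn '[0,0]'

```text
t: 5.5
eef_pos: [477.2, -31.9, 80.6]
tcp_rot: [-1.414, 1.571, -2.354]
ft_force: [-0.3, -0.2, -0.4]
opening: 0.005
```

Emit:
carry_out --grip '[1,1]' --pt "0 -0.003 0" --pt "0 0 0" --turn '[0,0]'

```text
t: 5.7
eef_pos: [475.9, -32.8, 80.6]
tcp_rot: [-1.669, 1.571, -2.61]
ft_force: [0.6, -0.0, -0.2]
opening: 0.008
```

Emit:
carry_out --grip '[1,1]' --pt "0 -0.003 0" --pt "0 0 0" --turn '[0,0]'

```text
t: 5.9
eef_pos: [474.7, -33.7, 80.6]
tcp_rot: [-1.493, 1.571, -2.434]
ft_force: [0.3, 0.4, 0.2]
opening: -0.0
```

Emit:
carry_out --grip '[1,1]' --pt "0 -0.003 0" --pt "0 0 0" --turn '[0,0]'

```text
t: 6.1
eef_pos: [473.5, -34.6, 80.6]
tcp_rot: [-0.782, 1.571, -1.722]
ft_force: [0.4, 0.2, -0.9]
opening: 0.002
```

Emit:
carry_out --grip '[1,1]' --pt "0 -0.003 0" --pt "0 0 0" --turn '[0,0]'

```text
t: 6.3
eef_pos: [472.6, -35.5, 80.7]
tcp_rot: [0.672, 1.57, -0.269]
ft_force: [1.1, 0.4, 0.7]
opening: 0.005
```

Emit:
carry_out --grip '[1,1]' --pt "0 -0.003 0" --pt "0 0 0" --turn '[0,0]'

```text
t: 6.5
eef_pos: [472.1, -36.2, 80.7]
tcp_rot: [0.936, 1.569, -0.005]
ft_force: [6.1, 4.8, -2.9]
opening: 0.004
```

```bash

python3 -c "
from h import *
to((490.5,-22.5,80))
a=crop(cams.read_camera('scene'),285,145,65,55,9);a=np.clip(a*2.,0,255).astype('uint8')
cv2.imwrite('pics/d3.png',a)"
```

```text
t 6.5 pos [472.1 -36.2  80.7] yaw_y 36.09 down [ 0.002 -0.    -1.   ] F [ 6.1  4.8 -2.9] op 0.004 j [-0.22  0.51  2.07  0.    0.56 -0.85]
tool mm [ 0.8 23.  -0.2] units [ 0.0016  0.0459 -0.0005]
```

View pics/d3.png

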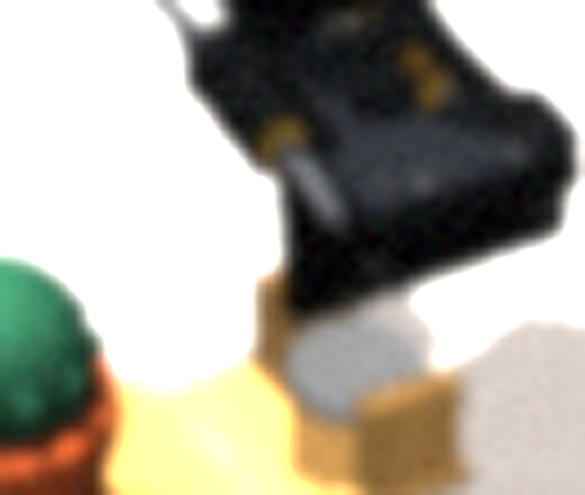

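Contact with the cheek, while still locked, came about 22 mm from the cap centre, so the shut tips are narrow. I'll open the fingers to about 16 mm. Then one tip presses near the cap centre while the other bears on the cheek.

Emit:
carry_out --grip '[1,0.66,0.66,0.66,0.66]' --pt "0 0.026 0" --pt "0 0 0" --pt "0 0 0" --pt "0 0 0" --pt "0 0 0" --turn '[0,0,0,0,0]'

```text
t: 7.05
eef_pos: [481.5, -28.7, 80.6]
tcp_rot: [-2.022, 1.57, -2.963]
ft_force: [-1.0, -0.1, -0.5]
opening: 0.17
```

Emit:
carry_out --grip '[0.66,0.66,0.66,0.66,0.66]' --pt "0.01 0 0" --pt "0.006 0 0" --pt "0.006 0 0" --pt "0.006 0 0" --pt "0 0 0" --turn '[0,0,0,0,0]'

```text
t: 7.55
eef_pos: [481.8, -28.7, 66.4]
tcp_rot: [-0.539, 1.571, -1.48]
ft_force: [0.3, -0.2, 6.1]
opening: 0.169
```

Emit:
carry_out --grip '[0.66,0.66,0.66]' --pt "0.003 0 0" --pt "0.002 0 0" --pt "0 0 0" --turn '[0,0,0]'

```text
t: 7.85
eef_pos: [481.8, -28.7, 64.1]
tcp_rot: [0.168, 1.571, -0.773]
ft_force: [-0.2, 0.2, 5.7]
opening: 0.165
```

Emit:
carry_out --grip '[0.66,0.66,0.66,0.66,0.66]' --pt "0.001 -0.0123 0.0015" --pt "0 -0.0123 0.0015" --pt "0 -0.0123 0.0015" --pt "0 -0.0123 0.0015" --pt "0 -0.0123 0.0015" --turn '[-0.0167,-0.0167,-0.0167,-0.0167,-0.0167]'

```text
t: 8.35
eef_pos: [461.5, -52.2, 63.9]
tcp_rot: [0.427, 1.57, -0.249]
ft_force: [0.3, -0.0, 8.9]
opening: 0.173
```

```bash
cat >> h.py <<'E'
def arc():
    s=env.state();R=Ro.from_euler('xyz',s['tcp_rot']).as_matrix();d=s['eef_pos'][:2]-[560,-117]
    print('rad',np.hypot(*d).round(1),'turned',(np.degrees(np.arctan2(d[1],d[0]))%360-131.5).round(2),'yawturn',np.degrees(np.arctan2(R[1,1],R[0,1])).round(2)-36.1,'Ftool',(R.T@s['ft_force']).round(1))
E
python3 -c "
from h import *
to((490.5,-22.5,64));arc()
a=crop(cams.read_camera('scene'),230,140,120,100,5);a=np.clip(a*1.5,0,255).astype('uint8')
cv2.imwrite('pics/d4.png',a)"
```

```text
t 8.35 pos [461.5 -52.2  63.9] yaw_y 51.26 down [ 0.001 -0.    -1.   ] F [ 0.3 -0.   8.9] op 0.173 j [-0.25  0.53  2.1   0.    0.51 -1.15]
tool mm [-0.  41.3  4.1] units [-0.0001  0.0826  0.0081]
rad 117.9 turned 15.14 yawturn 15.159999999999997 Ftool [-8.9  0.1  0.2]
```

View pics/d4.png

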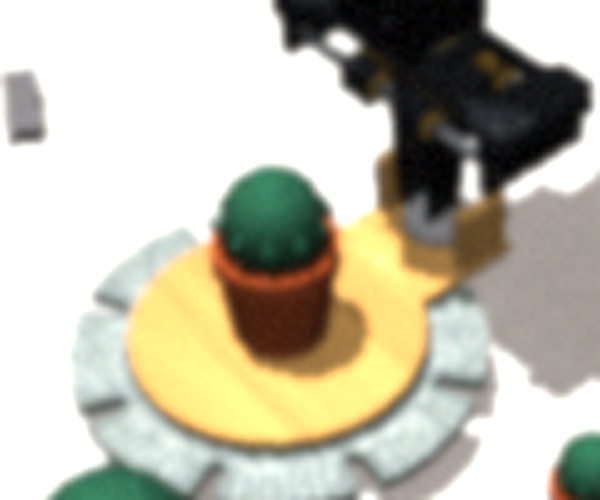

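The turner is following: the tongue has moved off its notch, with the tips on the cap at crop (430,215) and the pot undisturbed. I continue.

Emit:
carry_out --grip '[0.66,0.66,0.66,0.66,0.66]' --pt "0 -0.0123 0.0015" --pt "0 -0.0123 0.0015" --pt "0 -0.0123 0.0015" --pt "0 -0.0123 0.0015" --pt "0 -0.0123 0.0015" --turn '[-0.0167,-0.0167,-0.0167,-0.0167,-0.0167]'

```text
t: 8.9
eef_pos: [448.0, -80.0, 63.9]
tcp_rot: [0.056, 1.57, -0.359]
ft_force: [-1.8, 0.6, 10.2]
opening: 0.173
```

Emit:
carry_out --grip '[0.66,0.66,0.66,0.66]' --pt "0 -0.0123 0.0015" --pt "0 -0.0123 0.0015" --pt "0 -0.0123 0.0015" --pt "0 0 0" --turn '[-0.0167,-0.0167,-0.0167,0]'

```text
t: 9.3
eef_pos: [443.4, -98.4, 63.9]
tcp_rot: [-0.53, 1.57, -0.787]
ft_force: [-2.5, -0.3, 10.8]
opening: 0.172
```

```bash
python3 -c "
from h import *
to((490.5,-22.5,64));arc()
a=crop(cams.read_camera('scene'),230,130,120,110,5);a=np.clip(a*1.5,0,255).astype('uint8')
cv2.imwrite('pics/d5.png',a)"
```

```text
t 9.3 pos [443.4 -98.4  63.9] yaw_y 75.25 down [ 0. -0. -1.] F [-2.5 -0.3 10.8] op 0.172 j [-0.36  0.52  2.13 -0.    0.49 -1.68]
tool mm [-0.1 85.4 26.2] units [-0.0002  0.1708  0.0524]
rad 118.0 turned 39.44 yawturn 39.15 Ftool [-10.8  -0.9  -2.3]
```

View pics/d5.png

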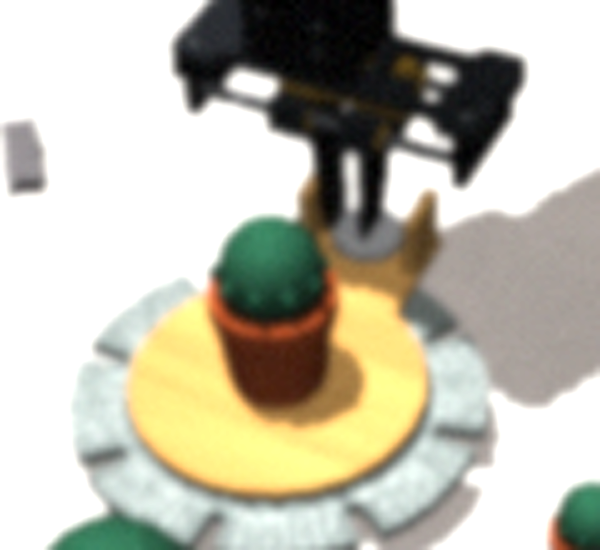

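Plunger held at its stop (about 10 N), platter at roughly 39°. The tips are centred on the cap at crop (365,230) and the pot is untouched. I go on to about 43.5°, still pressed.

Emit:
carry_out --grip '[0.66,0.66,0.66]' --pt "0 -0.009 0.0011" --pt "0 -0.009 0.0011" --pt "0 0 0" --turn '[-0.0122,-0.0122,0]'

```text
t: 9.65
eef_pos: [442.3, -107.2, 63.9]
tcp_rot: [-1.428, 1.571, -1.608]
ft_force: [-1.9, -0.5, 10.8]
opening: 0.17
```

```bash
python3 -c "
from h import *
to((490.5,-22.5,64));arc()
a=crop(cams.read_camera('scene'),265,150,60,50,12);a=np.clip(a*1.5,0,255).astype('uint8')
for th in (36,39,42,45):
  t=np.radians(126.3+th);c=np.array([560,-117]);u=np.array([np.cos(t),np.sin(t)]);v=np.array([-u[1],u[0]])
  # outer top edges of cheeks: 139? radially, +-28..36 tangential
  P=[np.r_[c+118*u+k*v,78] for k in(-32,32)]+[np.r_[c+118*u,50]]
  print(th,((proj('scene',P)-[265,150]+.5)*12-.5).round(0).tolist())
cv2.imwrite('pics/d6.png',a)"
```

```text
t 9.65 pos [ 442.3 -107.2   63.9] yaw_y 79.63 down [-0. -0. -1.] F [-1.9 -0.5 10.8] op 0.17 j [-0.38  0.53  2.12 -0.    0.49 -1.77]
tool mm [-0.1 92.  32.1] units [-0.0002  0.184   0.0643]
rad 118.1 turned 43.74 yawturn 43.529999999999994 Ftool [-10.8  -0.9  -1.8]
36 [[617.0, 264.0], [371.0, 183.0], [495.0, 313.0]]
39 [[596.0, 252.0], [344.0, 180.0], [472.0, 306.0]]
42 [[574.0, 241.0], [317.0, 177.0], [448.0, 299.0]]
45 [[551.0, 230.0], [290.0, 176.0], [423.0, 294.0]]
```

View pics/d6.png

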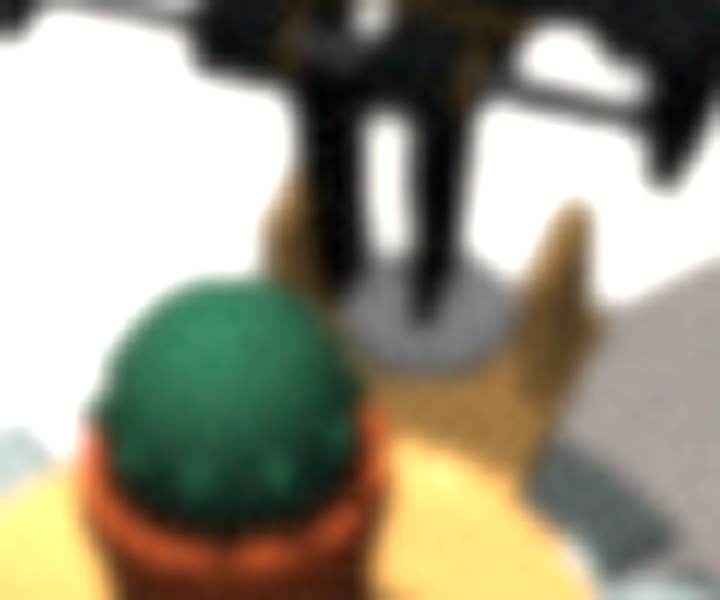

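The cap centre at crop (437,315) matches about 43.4°. I raise the tips 8 mm. Any remaining upward force will mean the plunger has sprung past the ring.

Emit:
carry_out --grip '[0.66,0.66,0.66,0.66]' --pt "-0.008 0 0" --pt "-0.008 0 0" --pt "0 0 0" --pt "0 0 0" --turn '[0,0,0,0]'

```text
t: 10.1
eef_pos: [442.5, -106.9, 71.6]
tcp_rot: [-0.717, 1.571, -0.899]
ft_force: [-0.0, -0.5, 4.5]
opening: 0.167
```

Emit:
carry_out --grip '[0.66,0.66,0.66]' --pt "-0.006 0 0" --pt "0 0 0" --pt "0 0 0" --turn '[0,0,0]'

```text
t: 10.4
eef_pos: [442.3, -106.8, 74.6]
tcp_rot: [-2.757, 1.571, -2.939]
ft_force: [-1.8, -1.8, 4.1]
opening: 0.171
```

Emit:
carry_out --grip '[0.66,0.66,0.66,0.66]' --pt "-0.012 0 0" --pt "0 -0.006 0" --pt "0 0 0" --pt "0 0 0" --turn '[0,0,0,0]'

```text
t: 10.8
eef_pos: [441.9, -109.8, 80.6]
tcp_rot: [-2.557, 1.571, -2.739]
ft_force: [0.6, 1.0, 0.4]
opening: 0.169
```

Emit:
carry_out --grip '[0.66,0.66]' --pt "0 -0.004 0" --pt "0 0 0" --turn '[0,0]'

```text
t: 11.0
eef_pos: [441.5, -111.9, 80.5]
tcp_rot: [-2.854, 1.571, -3.036]
ft_force: [-0.1, 0.3, -0.3]
opening: 0.171
```

Emit:
carry_out --grip '[0.66,0.66]' --pt "0 -0.003 0" --pt "0 0 0" --turn '[0,0]'

```text
t: 11.2
eef_pos: [441.3, -113.3, 80.6]
tcp_rot: [-1.531, 1.571, -1.713]
ft_force: [-0.2, -0.7, 0.2]
opening: 0.17
```

Emit:
carry_out --grip '[0.66,0.66]' --pt "0 -0.003 0" --pt "0 0 0" --turn '[0,0]'

```text
t: 11.4
eef_pos: [441.1, -114.6, 80.6]
tcp_rot: [0.524, 1.571, 0.342]
ft_force: [2.6, 2.2, 0.1]
opening: 0.173
```

Emit:
carry_out --grip '[0.66,0.66]' --pt "0 -0.003 0" --pt "0 0 0" --turn '[0,0]'

```text
t: 11.6
eef_pos: [441.1, -115.6, 80.6]
tcp_rot: [0.973, 1.57, 0.791]
ft_force: [5.7, 10.8, -0.9]
opening: 0.169
```

The cheek resists with about 11 N, where a free platter would yield at about 0.5 N, so it is locked. I back off, rise, and retreat so that the top camera can see.

Emit:
carry_out --grip '[0.66,0.66,0.66,0.66,0.66]' --pt "0 0.02 0" --pt "-0.04 0 0" --pt "-0.08 0 0" --pt "-0.09 0 0" --pt "-0.09 0 0" --turn '[0,0,0,0,0]'

```text
t: 12.1
eef_pos: [442.0, -105.9, 232.3]
tcp_rot: [-2.851, 1.57, -3.033]
ft_force: [0.8, 0.1, -0.7]
opening: 0.167
```

Emit:
carry_out --grip '[0.66,0.66,0.66,0.66,0.66]' --pt "0 0.08 0" --pt "0 0.08 0" --pt "0 0.08 0" --pt "0 0.08 0" --pt "0 0.08 0" --turn '[0,0,0,0,0]'

```text
t: 12.6
eef_pos: [478.5, 92.2, 230.7]
tcp_rot: [-1.497, 1.57, -1.679]
ft_force: [-0.2, 0.1, -0.1]
opening: 0.168
```

Emit:
carry_out --grip '[0.66,0.66,0.66,0.66]' --pt "0 0.08 0" --pt "0 0.08 0" --pt "0 0 0" --pt "0 0 0" --turn '[0,0,0,0]'

```text
t: 13.0
eef_pos: [492.7, 169.7, 230.3]
tcp_rot: [-2.248, 1.57, -2.428]
ft_force: [0.1, -0.8, 0.6]
opening: 0.172
```

```bash
python3 -c "
from h import *
to((490.5,-22.5,64))
a=crop(cams.read_camera('top'),305,150,110,100,5);a=np.clip(a*1.6,0,255).astype('uint8')
cv2.imwrite('pics/e1.png',a)
s0=cv2.imread('pics/scene0.png');s1=cams.read_camera('scene')
cv2.imwrite('pics/e2.png',np.hstack([crop(s1,130,130,390,170,2)]))
for th in(0,45):
  t=np.radians(126.3+th);P=[[560+118*np.cos(t),-117+118*np.sin(t),z] for z in(62,56)];print(th,((proj('top',P)-[305,150]+.5)*5-.5).round(0).tolist())
"
```

```text
t 13.0 pos [492.7 169.7 230.3] yaw_y 79.7 down [-0.001 -0.001 -1.   ] F [ 0.1 -0.8  0.6] op 0.172 j [ 0.21  0.34  1.81 -0.    0.99 -1.19]
tool mm [ 166.4 -189.4   32.4] units [ 0.3328 -0.3788  0.0647]
0 [[106.0, 397.0], [106.0, 399.0]]
45 [[264.0, 496.0], [263.0, 496.0]]
```

View pics/e1.png

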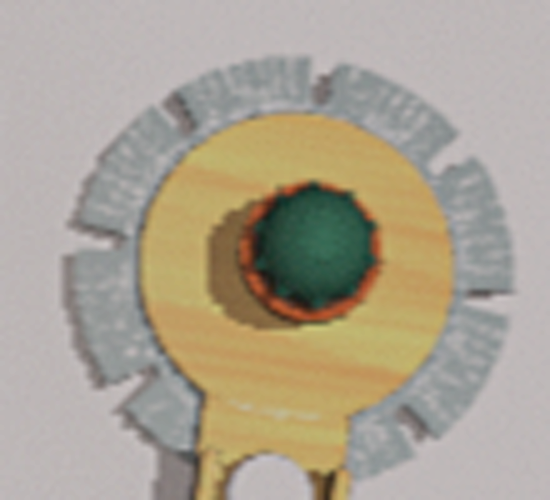

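View pics/e2.png

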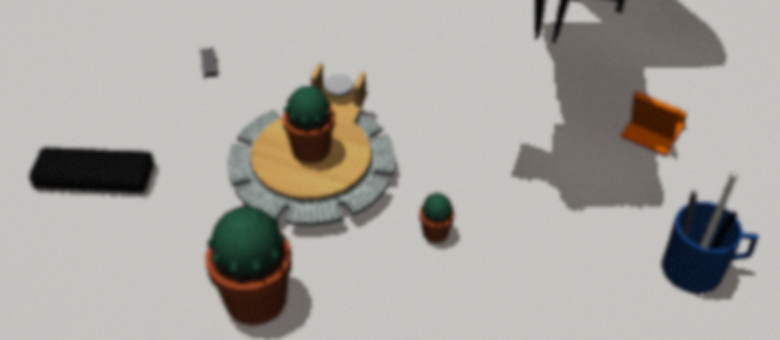

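The tongue now covers the next notch anticlockwise, the one at crop (268,460) in the first picture. The cap at about (270,495) matches the 45° prediction, the pot is upright and the other things have not moved.

```bash
python3 -c "
from cell import env
print(env.job_done())"
```

```text
the job is handed in; nothing more can be done
None
```

The turner is one notch further round anticlockwise and locked there, and I handed the job in at about 13 s with the hand well clear.

I pressed the plunger to its stop (about 10 N on the wrist) and kept it there while turning. The platter was carried mainly by friction on the cap rather than by a cheek. I let the plunger up at about 43.5° as measured, and it sprang up into the notch.

**Last checks:**
- **Plunger:** The cap still pushed up with 4–4.5 N with the fingertip above the between-notch height, so the tooth had caught. I did not measure its fully risen height directly afterwards.
- **Lock:** A push on the cheek met about 11 N without the platter giving way, where a free platter would yield at about 0.5 N.
- **Position:** In the last top picture the tongue covers the next notch, and the cap is within about 1° of where 45° puts it.
- **Surroundings:** The cactus stands upright in the same place on the platter and the other things look unmoved.

**Disagreements:** The cheek contact came about 6 mm further out than the stated finger sizes suggested. I therefore opened the fingers about 16 mm, so that a fingertip stayed near the middle of the cap. Before pressing I also touched the locked cheek with about 8 N to find it. My two camera estimates of the turning axis differed by about 10 mm. I used the top one, which fitted the known 118 mm radius.

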